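# Latch the open specimen carrier

### The job

One of the two specimen carriers on the microscope bench is still unlatched. Tip its wire loop over so that the crossbar hooks behind the keeper on the end cover, then push the latch lever over and down past its toggle point until it lies fully closed and draws the cover tight, and let go.

Things in the scene. Friction and masses are not known exactly. Their poses are not given: they have to be found in the camera images.
- keeper (a point): Keeper post on the end cover of the unlatched carrier (fixed grey box 170x130, top 50 above the bench; a look-alike is already latched). Post 12 wide, leaning out, tip 10 above this point, where the hooked bar's centre sits, 65 above the bench. x: along the latch, outward, from lever to keeper; z up. The bar must come down on the post's outer (+x) side. Closing pulls it in 4 against a seal.
- loop_bar (a point): Centre of the wire loop's crossbar, 6 thick, 42 long, parallel to keeper y. Its 75 mm arms hinge on the lever 22 from the lever's pivot, straddling it. Starts leaning 8-27 degrees back (-x) from upright on a stop, 155-170 above the bench, over 15 higher than the lever end; pushed 15 degrees or more past upright towards +x it falls by itself onto a flat pedestal, 7-15 mm beyond the post.
- lever_tip (a point): End of the latch lever, mid-width, mid-thickness: flat steel handle 65 mm long from its pivot, 6 thick, its last 26 mm 26 wide. The pivot is 57 mm from the keeper point towards -x, 70 mm above the bench. Starts about upright (end 135 above the bench) and stays where left. Closed, it points away from the keeper, along -x, its end 63 above the bench.
- lever (a joint): Lever angle (rad): 0 = fully closed on its stop, 6 degrees below level, pointing away from the keeper; 1.67 = upright; starts 1.45 to 1.70. With the loop hooked, closing takes about 5 N near its end; it passes the toggle point at about 0.2 and then stays shut by itself.
Things that resemble listed ones, but are neither listed nor needed, are in the scene too. Leave any yellow look-alike of the part that bears keeper alone.

How it is judged:
By the outcome, as a careful person would: the job done as asked, in the order asked, and still so for the second after the job is handed in, with the robot touching nothing.
It also fails if it takes over 38 s, if anything falls off the work surface, if the arm or the gripper's body presses on something with over 40 N, if the wrist force passes 120 N, or if a joint passes its speed limit or range.

### The arm

A 6-joint arm with a two-finger parallel gripper is mounted at the origin on the work surface. World frame = base frame: x ahead of the robot, y to its left, z up, the work surface at z = 0. Lengths are in m, angles in rad, forces in N, time in s.
With the tool pointing down it reaches from about 0.225 to 0.875 m from the base axis. Payload 3.4 kg.
Tool frame: the origin (TCP) lies between the finger pads; the fingertips stand 11 mm ahead of it and the grasp point (between the pads) lies 8 mm behind it; z points along the fingers, y is the direction in which the jaws open and shut (so a half turn about z gives the same grasp; the last joint's range is limited). The gripper opens to 85 mm and grips with 20 to 120 N. Pads are 22 mm wide; open, the fingers measure 114 mm over their backs; the gripper's body (76 mm by 85 mm) begins 54 mm behind the grasp point. The pads swing forward as they close: fully open they stand 13 mm farther back than shut.
Start: joints at [1.203, 0.276, 1.505, -0, 1.361, -0.121], TCP at [0.14, 0.558, 0.242] pointing down, gripper open.
Joint ranges: [-2.89, 2.89], [-0.75, 2.08], [0.22, 2.7], [-1.18, 4.32], [0.11, 2.71], [-2.7, 2.7]. Speed limits (rad/s): [2.57, 2.57, 3.14, 3.14, 3.14, 3.14].

### API

Orientations are given as a unit quaternion [w, x, y, z].
In Python, from rig import manip gives the robot as it stands. The module is installed in compiled form; this text tells all that it offers.
- The arm moves only by the tool move_arm, never from a script. Its argument "series" is a list that holds one entry, the list of rows, each a list of 7 numbers: the shift along the world's x, y, z in m, then the turn, a rotation vector about the world's x, y, z in rad, then the finger opening in m, from 0 to 0.0854. A call has 1 to 20 rows; each row shifts and turns the commanded pose from where the row before left it; what a row does not reach is not made up. A row lasts 1/12 s, in which the tool goes at most 41.7 mm and 7.16 degrees, less where a joint would pass 70% of its speed; a pose out of reach is approached as far as the arm can. A call with a gripper value outside its range is refused whole. The fingers move at their own pace and stop on an object; "newtons" is the grip in N (left out, the last holds). Time passes only in rows, so rows that do not move let the fingers close. It gives the time, the measured TCP pose, the force and the opening at its end, in the units of the state.
- manip.get_state(): the state, without advancing time (a new reading comes with each control period).
- manip.get_image(name): name is "side" or "top"; returns a dict with "color" (400x640x3 uint8, red, green, blue), "fx", "fy", "cx", "cy" (pixels), "R" (3x3) and "t" (3): a world point X has camera coordinates R X + t. Camera axes: x right, y down, z forward; pixel columns grow to the right and rows downward; lengths in m; the calibration is good to about 2 mm. A picture is of the moment at which its call begins. There is no depth.
- manip.sign_off(): hands the job in, once; it reports no verdict.
The state is a dict: "clock": time; "qpos": joint angles; "qd": joint speeds; "effort": joint torques, N m; "position": TCP position; "ee_rot": TCP orientation; "contact_force": force on the tool from outside, world axes, zero at the start; "moment": the same for the moment, N m; "width": finger opening in m.
Only numpy, scipy, OpenCV 4.12 (cv2) and the standard library are available. Lean on these libraries where they do the work, as an engineer would, in place of code of your own. Each camera call takes 0.05 s, during which the arm holds its last target.

## Working session

There is one attempt and no reset: what is moved stays moved. The work goes in short steps, Python scripts to look and compute and a tool call to move; the robot and the scene stay as the last step left them, time stands still between calls to the robot, and variables do not carry over. Pictures are saved under pics/ and viewed, and the job is handed in when it is done.

Besides the shell and the picture viewer there is one more tool, called after "Request:" in YAML: its name, and indented under it one key for each argument. move_arm: Moves the arm, as the interface text tells. Its arguments: {"type":"object","properties":{"series":{"type":"array"},"newtons":{"type":"number"}},"required":["series"]}

```bash
mkdir -p pics; cat > h.py <<'E'
import numpy as np, cv2, pickle
from rig import manip
def snap(tag):
    out={}
    for n in ("side","top"):
        im=manip.get_image(n); out[n]=im
        cv2.imwrite(f"pics/{tag}_{n}.png",im["color"][:,:,::-1])
    pickle.dump(out,open(f"pics/{tag}.pkl","wb")); return out
def load(tag): return pickle.load(open(f"pics/{tag}.pkl","rb"))
def ray(im,u,v):
    d=np.array([(u-im["cx"])/im["fx"],(v-im["cy"])/im["fy"],1.]); R=np.array(im["R"]);t=np.array(im["t"])
    return -R.T@t, R.T@d
def onz(im,u,v,z):
    o,d=ray(im,u,v); return o+d*(z-o[2])/d[2]
def proj(im,X):
    c=np.array(im["R"])@np.array(X)+np.array(im["t"]); return np.array([im["fx"]*c[0]/c[2]+im["cx"],im["fy"]*c[1]/c[2]+im["cy"]])
def tri(a,pa,b,pb):
    o1,d1=ray(a,*pa);o2,d2=ray(b,*pb); d1/=np.linalg.norm(d1); d2/=np.linalg.norm(d2)
    A=np.stack([d1,-d2],1); s=np.linalg.lstsq(A,o2-o1,rcond=None)[0]
    p=o1+s[0]*d1;q=o2+s[1]*d2; return (p+q)/2,np.linalg.norm(p-q)
def crop(im,x0,y0,x1,y1,s,name):
    c=im["color"][y0:y1,x0:x1,::-1]; cv2.imwrite(f"pics/{name}.png",cv2.resize(c,None,fx=s,fy=s,interpolation=cv2.INTER_CUBIC))
E
python3 - <<'E'
from h import *
s=snap("a")
for n in s: print(n,s[n]["fx"],s[n]["cx"],s[n]["cy"],np.round(-np.array(s[n]["R"]).T@s[n]["t"],3),np.round(s[n]["R"],2).tolist())
print(manip.get_state())
E
```

```text
side 506.4849728137442 324.02839757384015 197.70118673918918 [-0.119 -1.074  0.855] [[0.9, -0.45, 0.02], [-0.22, -0.49, -0.84], [0.39, 0.75, -0.54]]
top 373.9502108606929 321.893559610011 199.24032470209536 [ 0.364 -0.015  1.038] [[-0.01, -1.0, -0.03], [-1.0, 0.01, -0.08], [0.08, 0.03, -1.0]]
{'clock': 0.1, 'qpos': array([ 1.20299960e+00,  2.76526365e-01,  1.50599179e+00,  7.03201515e-07,
        1.36070603e+00, -1.21031346e-01]), 'qd': array([-0.0012305 , -0.00242748, -0.00339105, -0.00068046,  0.00045374,
       -0.00056786]), 'effort': array([ 2.43966424e-03, -4.17706275e+01, -2.46401632e+01, -1.47125743e-04,
        5.91059506e-03,  2.47318360e-05]), 'position': array([0.1403148 , 0.55715549, 0.24153515]), 'ee_rot': array([-1.97738187e-04,  1.23069914e-01,  9.92397668e-01, -7.91434286e-04]), 'contact_force': array([ 0.53363906, -0.82574573, -1.0651393 ]), 'moment': array([-0.05274774,  0.02256623, -0.05422505]), 'width': 0.08567784652683282}
```

View pics/a_side.png

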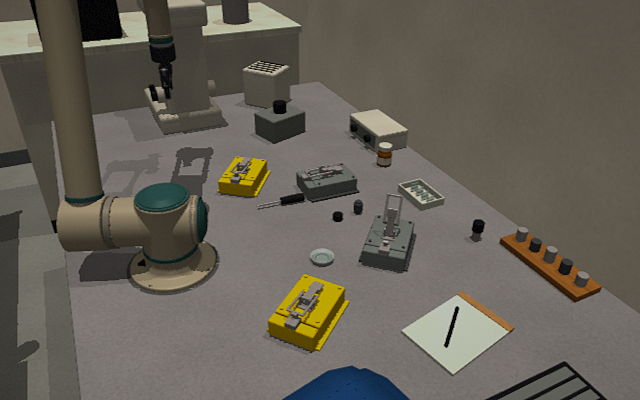

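View pics/a_top.png

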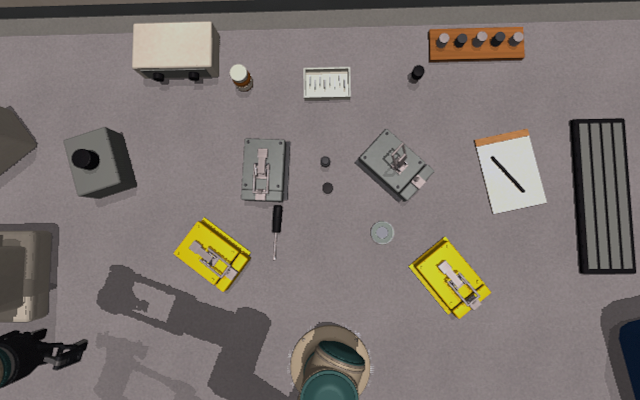

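Grey candidates are top (265,170)/side (327,180), which lies flat and so is latched, and top (396,165)/side (390,235), where the loop and lever stand up, so it is unlatched. The two yellow ones are look-alikes to leave alone. I'll enlarge the second grey one to confirm.

```bash
python3 - <<'E'
from h import *
s=load("a")
crop(s["side"],350,180,430,280,6,"c_side"); crop(s["top"],350,120,440,210,6,"c_top")
E
```

```text
(no output)
```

View pics/c_side.png

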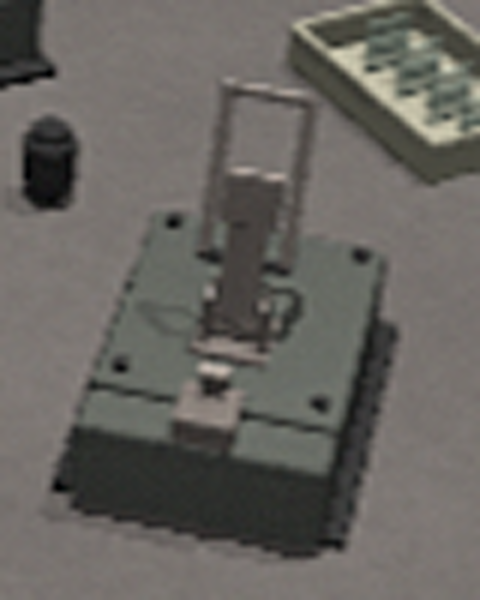

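View pics/c_top.png

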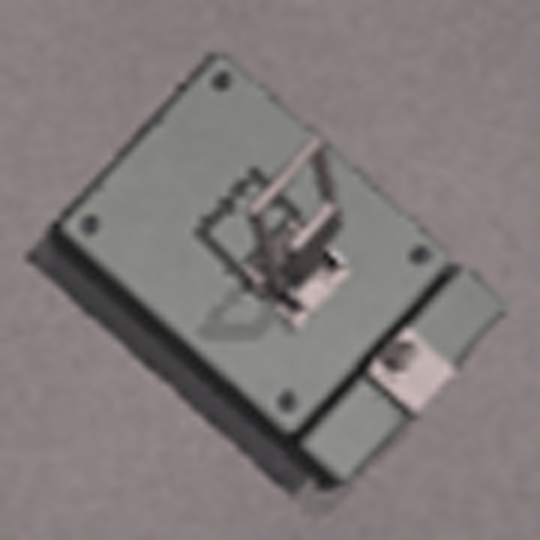

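Side crop: the loop stands up, crossbar at crop (225,82)-(315,98), lever below it and keeper post at (213,378). Top crop: bar at (318,145)-(258,212), keeper post at (400,355), and nothing hooked. This is the unlatched grey carrier.

```bash
python3 - <<'E'
from h import *
s=load("a"); S,T=s["side"],s["top"]
st=lambda u,v:(350+(u-2.5)/6,180+(v-2.5)/6)
tt=lambda u,v:(350+(u-2.5)/6,120+(v-2.5)/6)
R=lambda x:np.round(x,4)
b1=tri(S,st(225,83),T,tt(258,212));b2=tri(S,st(313,97),T,tt(318,145))
b1x=tri(S,st(225,83),T,tt(318,145))
print("bar",R(b1[0]),b1[1],R(b2[0]),b2[1],"alt",b1x[1]); bar=(b1[0]+b2[0])/2
c=[onz(T,*tt(*p),.05) for p in [(217,55),(60,228),(505,310),(345,488)]]
print("corners",R(c)); 
e1=(c[2]-c[0]);e2=(c[3]-c[1]);print(np.linalg.norm(e1),np.linalg.norm(e2),np.linalg.norm(c[0]-c[1]),np.linalg.norm(c[2]-c[3]))
ax=e1/np.linalg.norm(e1)+e2/np.linalg.norm(e2); w=(c[0]-c[1]+c[2]-c[3]); w=w/np.linalg.norm(w)
ax/=np.linalg.norm(ax); wp=np.array([-w[1],w[0],0]); wp*=np.sign(wp@ax)
print("ax",R(ax),np.degrees(np.arctan2(ax[1],ax[0])),np.degrees(np.arctan2(wp[1],wp[0])), "ctr",R(np.mean(c,0)))
d=b2[0]-b1[0]; print("bar dir",np.degrees(np.arctan2(d[1],d[0]))-90, np.linalg.norm(d))
# lever tip: side (258,175) ; top lever end centre (316,230)
l=tri(S,st(257,174),T,tt(315,230));print("lever",R(l[0]),l[1])
k=tri(S,st(213,368),T,tt(401,352));print("post tip",R(k[0]),k[1])
# screws heads at z .05: midline check
sc=[onz(T,*tt(*p),.05) for p in [(221,80),(90,224),(420,255),(287,401)]]
print("screws",R(sc)); m0=(sc[0]+sc[1])/2;m1=(sc[2]+sc[3])/2;d=m1-m0;print(np.degrees(np.arctan2(d[1],d[0])),R(m0),R(m1))
E
```

```text
bar [ 0.5371 -0.1556  0.1647] 0.00022379606074274114 [ 0.5645 -0.1803  0.1642] 0.0021982924873898495 alt 0.032967442546229006
corners [[ 0.6311 -0.1576  0.05  ]
 [ 0.5541 -0.0864  0.05  ]
 [ 0.5145 -0.2812  0.05  ]
 [ 0.4367 -0.209   0.05  ]]
0.16995849118412448 0.169778627458611 0.10496604760371614 0.10611707216086878
ax [-0.689  -0.7248  0.    ] -133.5478556511584 -132.8068516323308 ctr [ 0.5341 -0.1836  0.05  ]
bar dir -132.01640110796825 0.03699928417180245
lever [ 0.5367 -0.1839  0.1344] 0.002748190212011427
post tip [ 0.4931 -0.2295  0.0756] 0.00011007644810007646
screws [[ 0.6198 -0.1591  0.05  ]
 [ 0.5557 -0.0997  0.05  ]
 [ 0.5395 -0.2448  0.05  ]
 [ 0.4754 -0.1847  0.05  ]]
-133.23872715353843 [ 0.5877 -0.1294  0.05  ] [ 0.5075 -0.2148  0.05  ]
```

Axis angle −133.3° (world), everything consistent: bar at (.551,−.168,.1645), lever tip (.537,−.184,.134), post tip (.493,−.230,.076). Moving behind the bar with shut fingers.

Request:
move_arm:
  series:
    - [[0.02,-0.033,0,0,0,-0.1,0],[0.02,-0.033,0,0,0,-0.1,0],[0.02,-0.033,0,0,0,-0.1,0],[0.02,-0.033,0,0,0,-0.1,0],[0.02,-0.033,0,0,0,-0.1,0],[0.02,-0.033,0,0,0,-0.1,0],[0.02,-0.033,0,0,0,-0.1,0],[0.02,-0.033,0,0,0,-0.1,0],[0.02,-0.033,0,0,0,-0.1,0],[0.02,-0.033,0,0,0,-0.1,0],[0.02,-0.033,0,0,0,-0.1,0],[0.02,-0.033,0,0,0,-0.1,0],[0.02,-0.033,0,0,0,-0.1,0],[0.02,-0.033,0,0,0,-0.1,0],[0.02,-0.033,0,0,0,-0.1,0],[0.02,-0.033,0,0,0,-0.1,0],[0.02,-0.033,0,0,0,-0.1,0],[0.02,-0.033,0,0,0,-0.1,0],[0.02,-0.033,0,0,0,-0.1,0],[0.02,-0.033,0,0,0,-0.08,0]]
  newtons: 40

```text
clock: 1.77
position: [0.5408, -0.1042, 0.2419]
ee_rot: [-0.0, 0.898, 0.439, -0.0]
contact_force: [0.2, -0.2, 0.8]
width: -0.0002
```

Request:
move_arm:
  series:
    - [[0.01,-0.015,-0.014,0,0,-0.047,0],[0.01,-0.015,-0.014,0,0,-0.047,0],[0.0087,-0.0146,-0.014,0,0,0,0],[0,0,0,0,0,0,0],[0,0,0,0,0,0,0]]

```text
clock: 2.18
position: [0.5685, -0.1471, 0.1989]
ee_rot: [-0.001, 0.917, 0.398, -0.001]
contact_force: [1.0, 1.3, 0.3]
width: -0.0002
```

```bash
python3 - <<'E'
from h import *
s=snap("b")
st=manip.get_state();print(st["position"],st["ee_rot"])
p=st["position"]
for n in s: print(n, proj(s[n],p-[0,0,.011]), proj(s[n],p))
a=cv2.resize(s["side"]["color"][120:270,330:450,::-1],None,fx=4,fy=4,interpolation=cv2.INTER_CUBIC)
b=cv2.resize(s["top"]["color"][90:240,350:430,::-1],None,fx=4,fy=4,interpolation=cv2.INTER_CUBIC)
cv2.imwrite("pics/b_c.png",np.hstack([a,b]))
E
```

```text
[ 0.56884853 -0.1462937   0.20066632] [-3.00545206e-04  9.16907417e-01  3.99099861e-01  2.97954273e-06]
side [396.39571234 180.85819987] [396.81045075 177.19986104]
top [389.86084899 139.17818702] [390.5877576  138.01154081]
```

View pics/b_c.png

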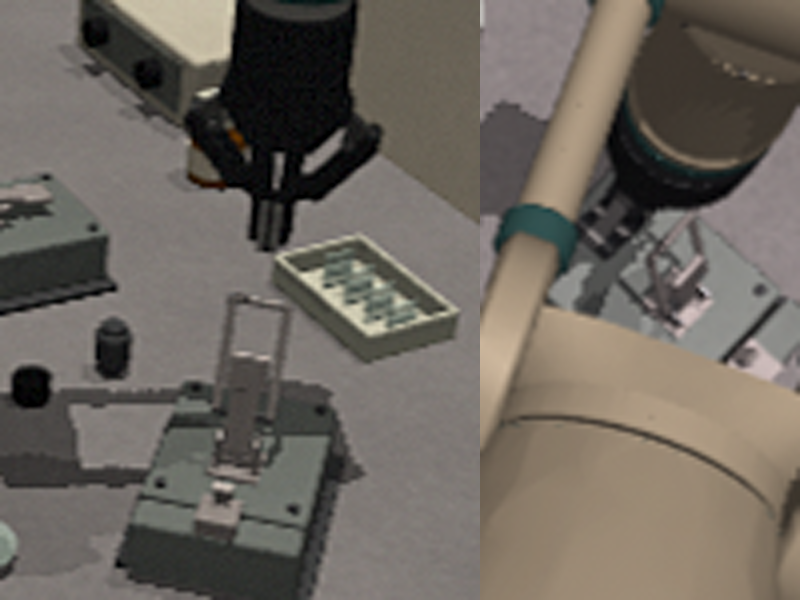

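The side crop shows the shut fingertips at crop (267,248), i.e. image (397,182), which matches the calculated tip and lies behind the bar. Next I descend and push the bar over along the latch axis.

Request:
move_arm:
  series:
    - [[0.001,-0.001,-0.012,0,0,0,0],[0.0005,-0.0005,-0.012,0,0,0,0],[0,0,-0.0105,0,0,0,0],[0,0,0,0,0,0,0],[-0.00275,-0.0029,0,0,0,0,0],[-0.00275,-0.0029,0,0,0,0,0],[-0.00275,-0.0029,0,0,0,0,0],[-0.00275,-0.0029,0,0,0,0,0],[-0.00275,-0.0029,0,0,0,0,0],[-0.00275,-0.0029,0,0,0,0,0],[-0.00275,-0.0029,0,0,0,0,0],[-0.00275,-0.0029,0,0,0,0,0],[-0.00275,-0.0029,0,0,0,0,0],[-0.00275,-0.0029,0,0,0,0,0]]

```text
clock: 3.45
position: [0.5429, -0.1778, 0.1658]
ee_rot: [0.0, 0.917, 0.399, -0.0]
contact_force: [0.5, 0.2, -0.3]
width: -0.0003
```

```bash
cat > look.py <<'E'
import sys
from h import *
t=sys.argv[1]; s=snap(t)
st=manip.get_state();p=st["position"];M=np.array([.5475,-.1721,0]);d=p-M
print("t",st["clock"],"p",np.round(p,4),"along",round(d@[-.686,-.728,0],4),"lat",round(d@[.728,-.686,0],4),"F",np.round(st["contact_force"],1))
a=cv2.resize(s["side"]["color"][150:280,340:440,::-1],None,fx=4,fy=4,interpolation=cv2.INTER_CUBIC)
b=cv2.resize(s["top"]["color"][100:230,340:440,::-1],None,fx=4,fy=4,interpolation=cv2.INTER_CUBIC)
cv2.imwrite(f"pics/{t}_c.png",np.hstack([a,b]))
E
python3 look.py d
```

```text
t 3.55 p [ 0.5427 -0.178   0.1658] along 0.0076 lat 0.0005 F [-0.8  0.  -0.1]
```

View pics/d_c.png

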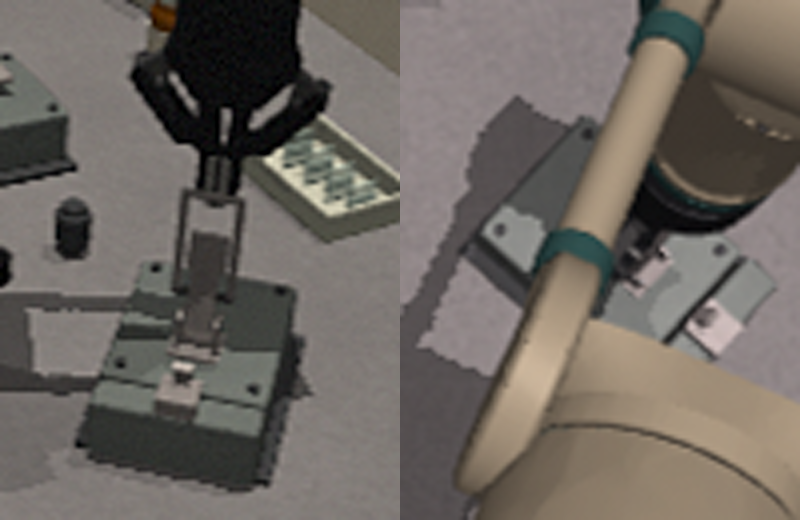

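The loop is now about upright, with the bar at crop (212,192) resting against the fingers. I'll push on past the tipping point.

Request:
move_arm:
  series:
    - [[-0.00275,-0.0029,0,0,0,0,0],[-0.00275,-0.0029,0,0,0,0,0],[-0.00275,-0.0029,0,0,0,0,0],[-0.00275,-0.0029,0,0,0,0,0],[-0.00275,-0.0029,0,0,0,0,0],[-0.00275,-0.0029,0,0,0,0,0],[-0.00275,-0.0029,0,0,0,0,0],[0,0,0,0,0,0,0],[0,0,0,0,0,0,0],[0,0,0,0,0,0,0],[0,0,0,0,0,0,0]]

```text
clock: 4.47
position: [0.5241, -0.1977, 0.1658]
ee_rot: [0.0, 0.917, 0.399, 0.0]
contact_force: [0.5, 0.2, -0.4]
width: -0.0001
```

```bash
python3 look.py e
```

```text
t 4.5667 p [ 0.5241 -0.1976  0.1658] along 0.0347 lat 0.0005 F [ 1.4  0.  -0.5]
```

View pics/e_c.png

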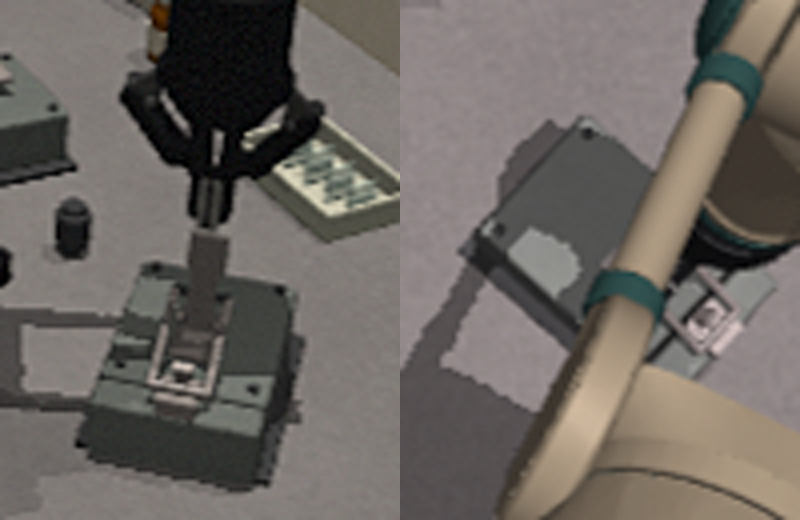

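The loop fell with its bar on the outer side of the post: bar at side crop (182,392), post inside it at (182,368), also enclosed in the top view at (707,318). The lever is still upright. I'll work out the arc for pushing the lever.

```bash
python3 - <<'E'
import numpy as np
P=np.array([.020,.070]); prev=None
for i,ph in enumerate(range(-4,93,6)):
    f=np.radians(ph); r=.047+.012*min(1,max(0,ph)/84)
    c=P+r*np.array([-np.sin(f),np.cos(f)])+.003*np.array([np.cos(f),np.sin(f)])
    t=c+[.011,.011]  # TCP along, z
    s="" if prev is None else f"{(t-prev)[0]*-.686:.4f}, {(t-prev)[0]*-.728:.4f}, {(t-prev)[1]:.4f}"
    print(ph,np.round(t,4),s); prev=t
E
```

```text
-4 [0.0373 0.1277] 
2 [0.0323 0.1284] 0.0034, 0.0036, 0.0007
8 [0.0273 0.1291] 0.0035, 0.0037, 0.0007
14 [0.0221 0.1293] 0.0036, 0.0038, 0.0002
20 [0.0168 0.1289] 0.0036, 0.0039, -0.0004
26 [0.0115 0.1279] 0.0036, 0.0039, -0.0010
32 [0.0062 0.1263] 0.0036, 0.0038, -0.0016
38 [0.0011 0.1242] 0.0035, 0.0037, -0.0022
44 [-0.0039  0.1214] 0.0034, 0.0036, -0.0027
50 [-0.0085  0.1181] 0.0032, 0.0034, -0.0033
56 [-0.0129  0.1142] 0.0030, 0.0032, -0.0039
62 [-0.0169  0.1099] 0.0027, 0.0029, -0.0044
68 [-0.0205  0.105 ] 0.0024, 0.0026, -0.0048
74 [-0.0235  0.0998] 0.0021, 0.0022, -0.0053
80 [-0.026   0.0941] 0.0017, 0.0018, -0.0057
86 [-0.0276  0.0881] 0.0011, 0.0012, -0.0060
92 [-0.0281  0.0819] 0.0003, 0.0003, -0.0062
```

Request:
move_arm:
  series:
    - [[-0.0018,-0.0019,0,0,0,0,0],[0,0,-0.008,0,0,0,0],[0,0,-0.01,0,0,0,0],[0,0,-0.01,0,0,0,0],[0,0,-0.01,0,0,0,0],[0,0,0,0,0,0,0],[0.0034,0.0036,0.0007,0,0,0,0],[0.0035,0.0037,0.0007,0,0,0,0],[0.0036,0.0038,0.0002,0,0,0,0],[0.0036,0.0039,-0.0004,0,0,0,0],[0.0036,0.0039,-0.001,0,0,0,0],[0.0036,0.0038,-0.0016,0,0,0,0],[0.0035,0.0037,-0.0022,0,0,0,0]]

```text
clock: 5.65
position: [0.5476, -0.1729, 0.1244]
ee_rot: [0.0, 0.917, 0.399, 0.0]
contact_force: [-0.3, -2.2, 0.5]
width: 0.0001
```

```bash
python3 look.py f
```

```text
t 5.75 p [ 0.5477 -0.1724  0.124 ] along 0.0001 lat 0.0004 F [-0.2  0.1 -0.1]
```

View pics/f_c.png

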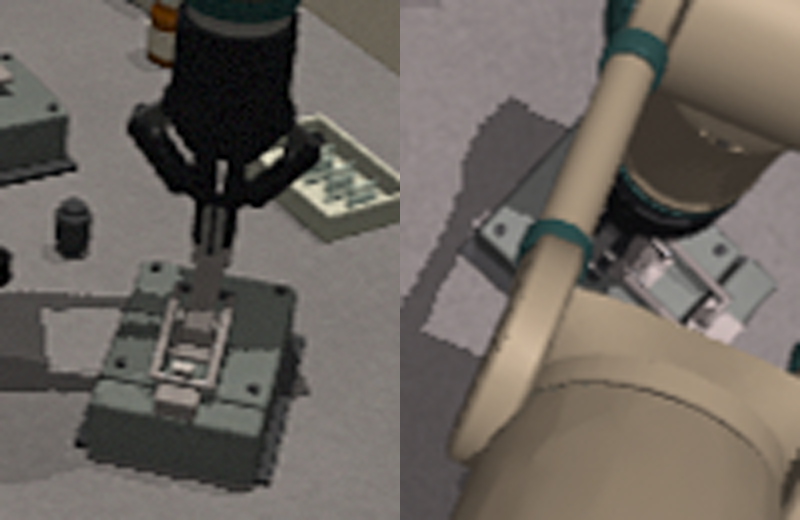

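The lever is tilting back. The bar, at side crop (188,380), looks to be drawn in next to the post, so I'll enlarge that before pulling harder.

```bash
python3 - <<'E'
from h import *
s=load("f")
a=cv2.resize(s["side"]["color"][220:260,370:405,::-1],(420,480),interpolation=cv2.INTER_CUBIC)
b=cv2.resize(s["top"]["color"][155:190,395:430,::-1],(380,480),interpolation=cv2.INTER_CUBIC)
cv2.imwrite("pics/f_z.png",np.hstack([a,b[:, :380]]))
E
```

```text
(no output)
```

View pics/f_z.png

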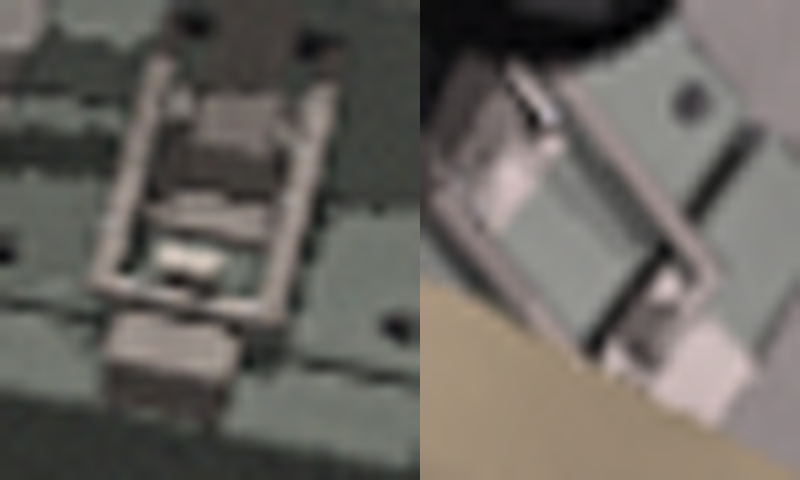

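The post's bright top at (190,260) is inside the loop, with the bar in front of it on the outer side, so it is hooked. I continue the arc towards closed.

Request:
move_arm:
  series:
    - [[0.0034,0.0036,-0.0027,0,0,0,0],[0.0032,0.0034,-0.0033,0,0,0,0],[0.003,0.0032,-0.0039,0,0,0,0],[0.0027,0.0029,-0.0044,0,0,0,0],[0.0024,0.0026,-0.0048,0,0,0,0],[0.0021,0.0022,-0.0053,0,0,0,0],[0.0017,0.0018,-0.0057,0,0,0,0]]

```text
clock: 6.33
position: [0.566, -0.1531, 0.0936]
ee_rot: [-0.0, 0.917, 0.399, 0.001]
contact_force: [-0.4, -1.1, 0.7]
width: -0.0001
```

```bash
python3 look.py g
```

```text
t 6.4333 p [ 0.5658 -0.1526  0.0929] along -0.0268 lat -0.0001 F [ 0.1  0.9 -0.6]
```

View pics/g_c.png

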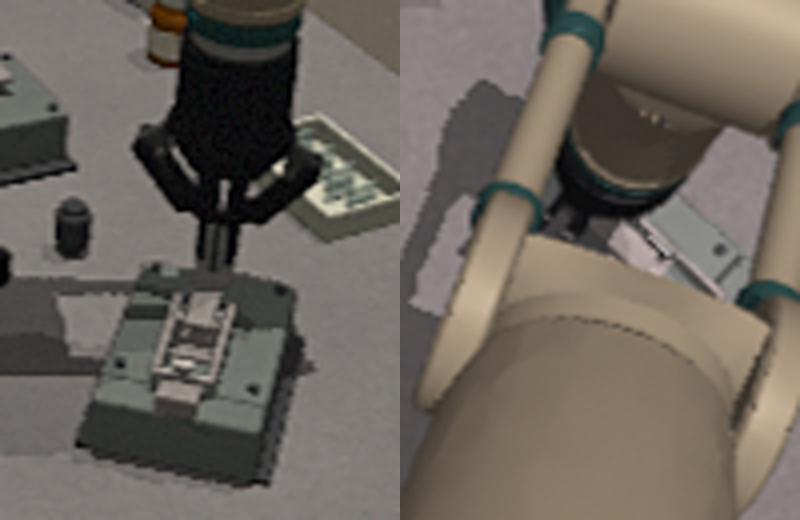

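Request:
move_arm:
  series:
    - [[0.0011,0.0012,-0.006,0,0,0,0],[0.0003,0.0003,-0.006,0,0,0,0],[0,0,-0.001,0,0,0,0]]

```text
clock: 6.68
position: [0.5665, -0.1515, 0.0799]
ee_rot: [-0.001, 0.917, 0.399, -0.0]
contact_force: [-0.2, -0.5, -0.1]
width: -0.0002
```

```bash
python3 look.py i
```

```text
t 6.7833 p [ 0.5665 -0.1518  0.0804] along -0.0278 lat -0.0001 F [-0.6 -0.2  0.1]
```

View pics/i_c.png

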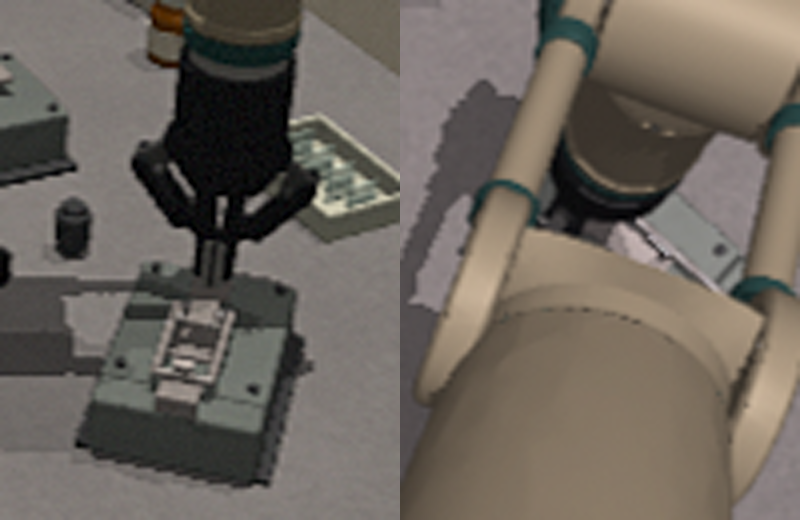

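Request:
move_arm:
  series:
    - [[0,0,-0.001,0,0,0,0],[0,0,-0.001,0,0,0,0]]

```text
clock: 6.95
position: [0.567, -0.1522, 0.0793]
ee_rot: [0.0, 0.917, 0.399, 0.0]
contact_force: [0.1, 0.6, 0.5]
width: -0.0002
```

Request:
move_arm:
  series:
    - [[0,0,-0.001,0,0,0,0],[0,0,0,0,0,0,0]]

```text
clock: 7.12
position: [0.5671, -0.1522, 0.079]
ee_rot: [0.0, 0.917, 0.399, 0.0]
contact_force: [-1.0, 0.4, 4.8]
width: 0.0002
```

Request:
move_arm:
  series:
    - [[0,0,-0.001,0,0,0,0],[0,0,-0.001,0,0,0,0],[0,0,0,0,0,0,0]]

```text
clock: 7.37
position: [0.5671, -0.1523, 0.0786]
ee_rot: [0.001, 0.917, 0.399, 0.001]
contact_force: [-3.5, 1.4, 13.1]
width: 0.0001
```

The lever resists firmly (13 N), so it is on its stop. I lift straight off and clear the view.

Request:
move_arm:
  series:
    - [[0,0,0.006,0,0,0,0],[0,0,0.015,0,0,0,0],[0,0,0.025,0,0,0,0],[0,0,0.03,0,0,0,0],[0,0,0.03,0,0,0,0],[0,0,0.03,0,0,0,0],[-0.02,0.033,0,0,0,0,0],[-0.02,0.033,0,0,0,0,0],[-0.02,0.033,0,0,0,0,0],[-0.02,0.033,0,0,0,0,0],[-0.02,0.033,0,0,0,0,0],[-0.02,0.033,0,0,0,0,0],[-0.02,0.033,0,0,0,0,0],[-0.02,0.033,0,0,0,0,0],[-0.02,0.033,0,0,0,0,0],[-0.02,0.033,0,0,0,0,0],[-0.02,0.033,0,0,0,0,0],[-0.02,0.033,0,0,0,0,0],[0,0,0,0,0,0,0]]

```text
clock: 8.95
position: [0.3227, 0.2488, 0.2124]
ee_rot: [-0.002, 0.916, 0.402, -0.0]
contact_force: [0.4, 0.7, 0.8]
width: -0.0002
```

```bash
python3 look.py j
```

```text
t 9.05 p [0.326  0.2449 0.2123] along -0.1516 lat -0.4473 F [0.4 0.1 1.1]
```

View pics/j_c.png

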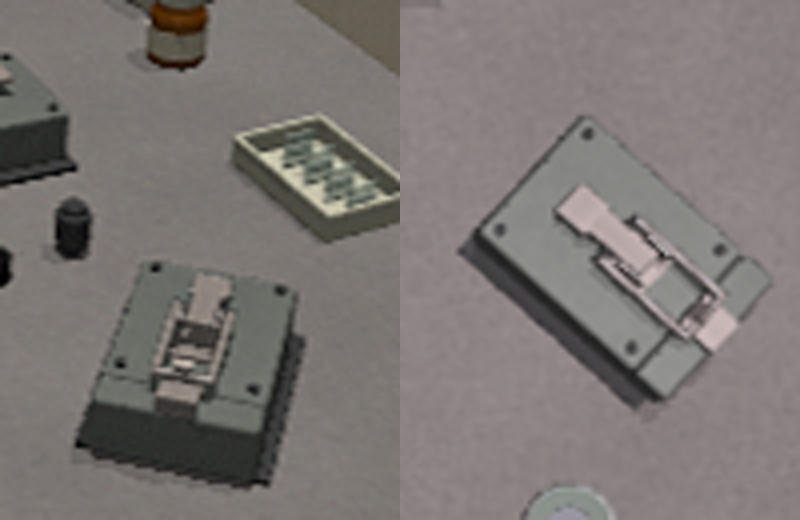

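The lever lies flat pointing away from the keeper, with its end at top crop (578,208) and side crop (213,280). The bar is at the post. I'll check the lever end's height and the hook, with the latched look-alike for comparison.

```bash
python3 - <<'E'
from h import *
s=load("j");S,T=s["side"],s["top"]
a=cv2.resize(S["color"][215:260,370:405,::-1],(373,480),interpolation=cv2.INTER_CUBIC)
b=cv2.resize(T["color"][140:190,375:425,::-1],(420,480),interpolation=cv2.INTER_CUBIC)
cv2.imwrite("pics/j_z.png",np.hstack([a,b]))
a=cv2.resize(S["color"][150:205,290:365,::-1],(500,367),interpolation=cv2.INTER_CUBIC)
b=cv2.resize(T["color"][130:210,235:295,::-1],(275,367),interpolation=cv2.INTER_CUBIC)
cv2.imwrite("pics/j_l.png",np.hstack([a,b]))
E
```

```text
(no output)
```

View pics/j_z.png

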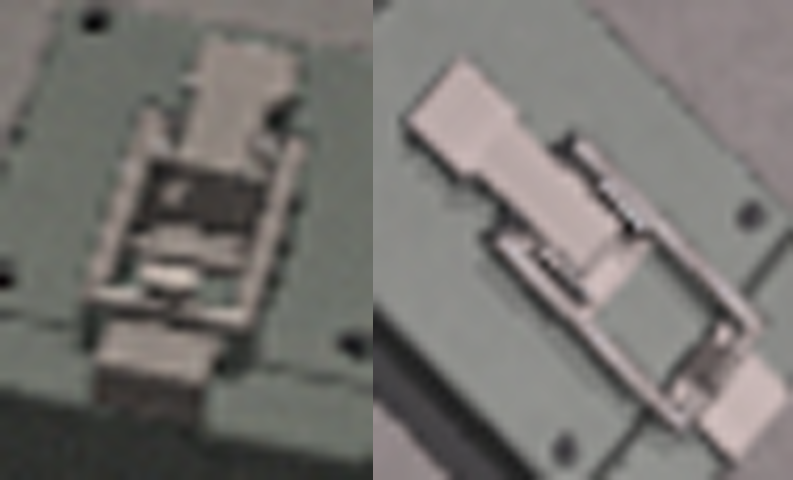

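View pics/j_l.png

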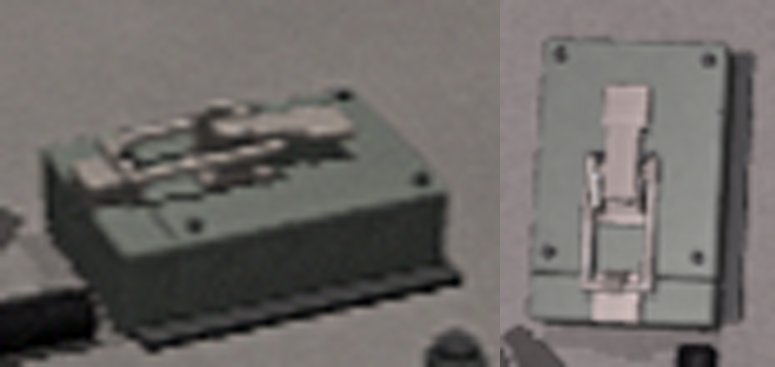

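```bash
python3 - <<'E'
from h import *
s=load("j");S,T=s["side"],s["top"]
p,e=tri(S,(393.5,218.5),T,(381.7,148.7)); d=p-[.5475,-.1721,0]
print(np.round(p,4),e,"along",d@[-.686,-.728,0],"lat",d@[.728,-.686,0])
b=tri(S,(370+165/10.66-.5,215+310/10.66-.5),T,(375+(718-373)/8.4-.5,140+380/9.6-.5));d=b[0]-[.5475,-.1721,0];print("bar",np.round(b[0],4),b[1],"along",d@[-.686,-.728,0])
E
```

```text
[ 0.5743 -0.1438  0.0671] 0.0017770939679523762 along -0.03897186246190549 lat 5.418945493588744e-05
bar [ 0.4927 -0.2295  0.0671] 0.001596987839492088 along 0.07937735949420022
```

The lever end measures 67 mm (its top edge; expected 66 mm closed). The bar is 67 mm high (expected 65) and sits on the keeper's outer side. Everything agrees, so I hand it in.

```bash
python3 -c "
from rig import manip
print(manip.sign_off(), manip.get_state()['clock'])"
```

```text
the job is handed in; nothing more can be done
the job is handed in; nothing more can be done
```

The unlatched grey carrier is now latched, and the job was handed in at about 9 s. With the fingers shut, I tipped the loop over so its bar fell behind the keeper post. I then swung the lever over and down to its stop, pressing with up to about 13 N, and moved the arm clear.

**Lever:** in the last pictures, taken with the arm clear, it lies flat and points away from the keeper. Its top edge measures 67 mm high, against about 66 mm expected when closed.

**Hook:** the bar sits on the post's outer side, about 67 mm high against 65 mm expected. The gap to the end cover looks narrower than before. The whole latch looks like the already latched carrier, and I did not touch the yellow ones.

**Not confirmed:** I never read the roughly 5 N closing force. The force stayed near 1 N in the readings before the stop, which were taken only at the end of each move. Closure is therefore judged from the firm stop and the pictures. No check failed.

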